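# Let the pins out of the lever-lidded hopper

### The arm

A 6-joint arm with a two-finger parallel gripper is mounted at the origin on the work surface. World frame = base frame: x ahead of the robot, y to its left, z up, the work surface at z = 0. Lengths are in m, angles in rad, forces in N, time in s.
With the tool pointing down it reaches from about 0.25 to 0.775 m from the base axis. Payload 4 kg.
Tool frame: the origin (TCP) lies on the centre line of the jaws, within the pads' length; the fingertips stand 22 mm ahead of it and the grasp point (between the pads) lies 3 mm ahead of it; z points along the fingers, y is the direction in which the jaws open and shut (so a half turn about z gives the same grasp; the last joint's range is limited). The gripper opens to 94 mm and grips with 3 to 60 N. Pads are 16 mm wide; open, the fingers measure 119 mm over their backs; the gripper's body (75 mm by 177 mm) begins 78 mm behind the grasp point.
Start: joints at [-1.328, 0.087, 1.371, -0, 1.684, -0.103], TCP at [0.186, -0.517, 0.228] pointing down, gripper open.
Joint ranges: [-3.1, 3.1], [-0.76, 2.03], [0.27, 2.55], [-1.08, 4.22], [0.17, 2.65], [-2.57, 2.57]. Speed limits (rad/s): [2.79, 2.79, 3.14, 3.14, 3.14, 3.14].

### API

Orientations are given as [roll, pitch, yaw] about the fixed x, y, z axes, in that order (R = Rz(yaw) Ry(pitch) Rx(roll)).
In Python, from bench import robot gives the robot as it stands. The module is installed in compiled form; this text tells all that it offers.
- The arm moves only by the shell command python3 -m inch 'ROWS'. ROWS is JSON, a list of rows, each an object with "linear": the shift along the world's x, y, z scaled (see below), a list of three; "twist": the turn about the world's z scaled (see below); "gripper": the opening, from 0 (shut) to 1 (fully open). In form: [{"linear": [x, y, z], "twist": twist, "gripper": gripper}, ...]. A call has 1 to 10 rows; each row is the pose to reach, as a shift and turn from the pose commanded when the call began; what a row does not reach only later rows make up. The controller multiplies each number of a shift by 0.1 m and each number of a turn by 60 degrees. A row lasts 1/12 s, in which the tool goes at most 41.7 mm and 7.16 degrees, less where a joint would pass 70% of its speed; a pose out of reach is approached as far as the arm can. A call with a number of a shift or a turn outside -1 to 1 is refused whole. A call with a gripper value outside its range is refused whole. The fingers move at their own pace and stop on an object; the grip force is fixed at half the most. Time passes only in rows, so rows that repeat a pose let the fingers close. It gives the time, the measured TCP pose, the force and the opening at its end, in the units of the state.
- robot.get_obs(): the state, without advancing time (a new reading comes with each control period).
- robot.snapshot(name): name is "scene" or "top" or "wrist"; returns a dict with "image" (400x640x3 uint8, red, green, blue), "depth" (400x640 float32, m along the optical axis (not along the pixel's ray), 0 where there is no reading), "mtx" (3x3 intrinsics, pixels), "rvec" (rotation vector, rad) and "tvec" (3), from world to camera coordinates, as OpenCV has them; the wrist camera has in their place "hand_eye" (4x4, takes a point from camera to tool coordinates, whose origin is the TCP and whose axes are the flange's). Camera axes: x right, y down, z forward; pixel columns grow to the right and rows downward; lengths in m; the calibration is good to about 2 mm. A picture is of the moment at which its call begins: read the wrist's pose just before it.
- robot.close_job(): hands the job in, once; it reports no verdict.
The state is a dict: "time": time; "joint_positions": joint angles; "qvel": joint speeds; "joint_torque": joint torques, N m; "tool_pos": TCP position; "ee_rot": TCP orientation; "wrist_force": force on the tool from outside, world axes, zero at the start; "wrist_torque": the same for the moment, N m; "width": finger opening in m.
Only numpy, scipy, OpenCV 4.12 (cv2) and the standard library are available. Lean on these libraries where they do the work, as an engineer would, in place of code of your own. Each camera call takes 0.05 s, during which the arm holds its last target.

### The job

Press the hopper's lever paddle all the way down with your fingertips so that the linked lid rises fully, and keep it down until all three steel pins have rolled out into the catch tray. Then ease the lever back up gently, keeping it under control until the lid is fully closed, so that the lid does not slam, and move clear. Work the lid by the lever only: do not touch the lid or the pins, grasp nothing, and leave the other things on the bench where they are.

Things in the scene. Friction and masses are not known exactly. Their poses are not given: they have to be found in the camera images.
- dispenser: Grey sheet-steel pin hopper fixed to the bench. Origin on the bench under the middle of the box; x points from the lever paddle towards the catch tray (roughly away from the robot), y left, z up. Box x -70..68, y -47..47, 130 mm tall, a ramp inside falling to +x. Lever along x at y +80 mm, outside the left wall, on a post 146 mm tall at x -91 mm.
- paddle (a point): Middle of the top of the lever's black paddle (44 mm along the lever, 54 across, 8 thick, nearly level, free beneath) at the lever's end nearest the robot; moves with it. At rest x -206, y +80, z 165 mm in the dispenser's frame. Pressing with some 5 to 10 N takes it down 47 mm, its x changing under 4 mm. Pivot axis: parallel to y, 115 mm further +x, 30 mm lower.
- lever (a joint): Angle of the press lever, rad: 0 = up (lid closed), 0.40 = pressed down to its stop. Let go, it comes back up by itself.
- lid (a joint): Angle of the lid, rad: 0 = closed, 0.56 = fully raised; 1.4 times the lever's angle. A bare metal plate 140 x 98 x 3 mm on top of the box, hinged nearest the robot (x -66, z 133 mm in the dispenser's frame); its free edge has a lip 70 mm deep that holds the pins back. An ear on its left rests on the lever's far end. Its weight shuts it: let go, it slams.
- pin0_center (a point): Centre of one of the three turned steel pins, 24 mm diameter, 70 mm long, lying across the ramp inside the hopper at the start (pin0 nearest the mouth, pin2 the last). They roll out to the rubber-floored catch tray: inside it spans x 71..207, y -52..52 mm in the dispenser's frame, floor 22 mm above the bench by the box, falling to 12 mm at the far wall, walls 68 mm.
- pin0: The same pin's body.
- pin1_center (a point): Centre of one of the three turned steel pins, 24 mm diameter, 70 mm long, lying across the ramp inside the hopper at the start.
- pin1: The same pin's body.
- pin2_center (a point): Centre of one of the three turned steel pins, 24 mm diameter, 70 mm long, lying across the ramp inside the hopper at the start.
- pin2: The same pin's body.
- clamp_block: Loose dark steel clamping block, oblong, 62 x 34 x 24 mm, standing left of the paddle; leave alone. Origin under its middle.
- bush: Loose steel bush, 44 mm outside, 28 mm tall, standing right of the paddle; leave alone. Origin under its middle.
- pull_stud: Loose turned steel pull stud, 38 mm wide, 55 mm tall, standing left of the hopper; leave alone. Origin under its middle.
- wrench: Loose spanner lying at the right of the bench, nearer the robot; leave alone.
- brush: Loose chip brush with a wooden handle lying at the right of the bench; leave alone.
- oil: Loose white oil bottle, 60 mm wide, 160 mm tall, standing right of the hopper; leave alone. Origin under its middle.

How it is judged:
By the outcome, as a careful person would: the job done as asked, in the order asked, and still so for the second after the job is handed in, with the robot touching nothing.
It also fails if it takes over 43 s, if anything falls off the work surface, if the arm or the gripper's body presses on something with over 40 N, if the wrist force passes 120 N, or if a joint passes its speed limit or range.

## Working session

There is one attempt and no reset: what is moved stays moved. The work goes in short steps, Python scripts to look and compute and a shell command to move; the robot and the scene stay as the last step left them, time stands still between calls to the robot, and variables do not carry over. Pictures are saved under pics/ and viewed, and the job is handed in when it is done.

```bash
mkdir -p pics; python3 - <<'E'
from bench import robot
import cv2,numpy as np
print(robot.get_obs())
for n in ("scene","top"):
    s=robot.snapshot(n); cv2.imwrite(f"pics/{n}0.png",s["image"][...,::-1]); np.savez(f"{n}0.npz",**s)
    R=cv2.Rodrigues(np.array(s["rvec"]))[0]; print(n,-R.T@np.array(s["tvec"]).ravel(),s["mtx"].ravel())
E
```

```text
{'time': 0.0, 'joint_positions': array([-1.32812610e+00,  8.79532192e-02,  1.37225783e+00, -1.49355409e-05,
        1.68361878e+00, -1.03106259e-01]), 'qvel': array([-8.39786666e-04, -8.77235374e-04, -5.43801928e-04, -2.58585795e-05,
       -1.36283148e-04,  5.14425512e-04]), 'joint_torque': array([-4.73478376e-04, -3.40185142e+01, -3.02428973e+01,  7.17785326e-02,
        3.29101668e-02, -1.61146631e-04]), 'tool_pos': array([ 0.18627401, -0.51695117,  0.22630331]), 'ee_rot': array([-3.13936583e+00, -2.15492978e-04,  3.45774578e-01]), 'wrist_force': array([0.29441057, 0.42547206, 0.00359145]), 'wrist_torque': array([0.00583423, 0.00345868, 0.05000125]), 'width': 0.09400439467483623}
scene [1.48931841 0.08255375 0.69726686] [408.78384904   0.         319.76496056   0.         408.78384904
 196.68210823   0.           0.           1.        ]
top [ 0.5180079  -0.03505691  1.03402002] [372.49979424   0.         314.55018213   0.         372.49979424
 202.74462355   0.           0.           1.        ]
```

View pics/scene0.png

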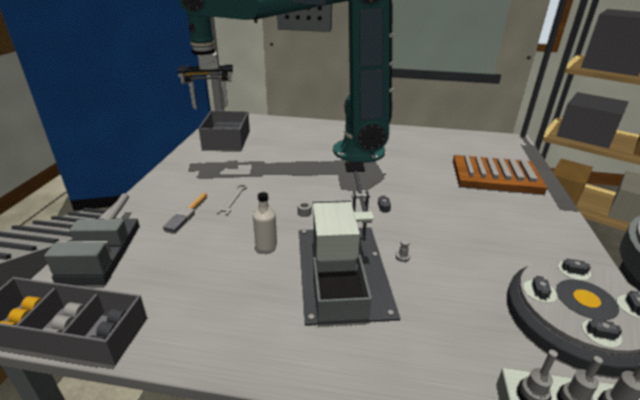

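View pics/top0.png

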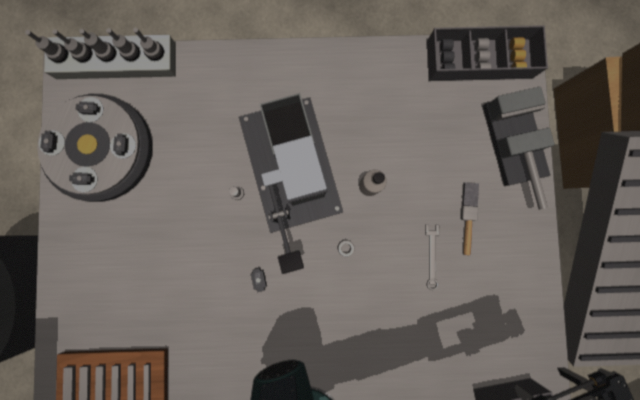

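The top view shows the black paddle at about (290,262), the lid at about (300,165), the clamp block at (259,279) and the bush at (346,248). Next I'll measure the paddle and the dispenser's frame.

```bash
cat > h.py <<'E'
import numpy as np,cv2
def pts(s):
    R=cv2.Rodrigues(np.array(s["rvec"]))[0];t=np.array(s["tvec"]).ravel();K=s["mtx"];d=s["depth"]
    v,u=np.mgrid[0:400,0:640]
    c=np.stack([(u-K[0,2])/K[0,0]*d,(v-K[1,2])/K[1,1]*d,d],-1)
    w=(c-t)@R; w[d==0]=np.nan
    return w
E
python3 - <<'E'
from h import *
s=dict(np.load("top0.npz"));w=pts(s);g=s["image"].max(-1).astype(int)
print(np.round(w[245:280:3,290,2],3), np.round(w[262,275:306:2,2],3))
V,U=np.mgrid[0:400,0:640]
def rep(n,m):
    m=m.astype(np.uint8)
    k,l,st,ce=cv2.connectedComponentsWithStats(m)
    i=1+np.argmax(st[1:,4]);p=w[l==i]
    r=cv2.minAreaRect((p[:,:2]*1000).astype(np.float32))
    print(n,st[i],"z",np.round(np.nanmedian(p[:,2]),4),"rect",np.round(r[0],1),np.round(r[1],1),r[2],"mean",p.mean(0).round(4)); return r
z=w[...,2]
rep("paddle",(z>.14)&(z<.19)&(abs(U-290)<18)&(V>248)&(V<280)&(g<60))
rep("lid",(z>.12)&(z<.15)&(g>120)&(abs(U-300)<30)&(abs(V-165)<45))
rep("clamp",(z>.012)&(z<.05)&(abs(U-259)<14)&(abs(V-279)<18))
rep("bush",(z>.012)&(z<.05)&(abs(U-346)<14)&(abs(V-248)<14))
# base plate
rep("box",(z>.06)&(z<.15)&(U>245)&(U<335)&(V>85)&(V<205))
E
```

```text
[-0.001  0.001  0.157  0.161  0.166  0.163  0.164  0.166  0.166 -0.002
 -0.002 -0.003] [-0.    -0.001  0.164  0.162  0.163  0.164  0.165  0.164  0.165  0.165
  0.162  0.166  0.166  0.166  0.002 -0.001]
paddle [278 249  25  24 407] z 0.1648 rect [454.9  16.7] [49.1 51.9] 14.211264610290527 mean [0.4516 0.016  0.1647]
lid [ 271  136   55   63 2315] z 0.1351 rect [672.5   4.6] [136.  125.4] 14.232120513916016 mean [ 0.6745 -0.0057  0.1351]
clamp [251 268  16  24 280] z 0.024 rect [394.1 112.3] [61.9 34.5] 11.180495262145996 mean [0.3946 0.1115 0.0236]
bush [338 240  16  17 149] z 0.0274 rect [ 471.9 -124.6] [40.7 42.7] 89.7711181640625 mean [ 0.4726 -0.1249  0.0268]
box [ 260   93   68  112 3036] z 0.1348 rect [735.1  24.8] [284.  146.4] 11.88958740234375 mean [0.6808 0.0009 0.1279]
```

The measurements agree with each other: paddle top at (0.453, 0.016, 0.165), yaw about 14.2°, and the dispenser origin at about (0.671, -0.011). The jaw axis is already within 6° of the dispenser's y. I'll close the gripper and travel high.

```bash
python3 -m inch '[{"linear":[0.1,0.2,0.3],"twist":-0.093,"gripper":0},{"linear":[0.2,0.4,0.4],"twist":-0.093,"gripper":0},{"linear":[0.4,0.8,0.4],"twist":-0.093,"gripper":0},{"linear":[0.5,1,0.4],"twist":-0.093,"gripper":0},{"linear":[0.5,1,0.4],"twist":-0.093,"gripper":0}]'
python3 -m inch '[{"linear":[0.2,0.4,0],"twist":0,"gripper":0},{"linear":[0.35,0.7,0],"twist":0,"gripper":0},{"linear":[0.5,1,0],"twist":0,"gripper":0},{"linear":[0.5,1,0],"twist":0,"gripper":0}]'
python3 -m inch '[{"linear":[0.2,0.4,0],"twist":0,"gripper":0},{"linear":[0.35,0.7,0],"twist":0,"gripper":0},{"linear":[0.5,1,0],"twist":0,"gripper":0},{"linear":[0.5,1,0],"twist":0,"gripper":0}]'
```

```text
time: 0.52
tool_pos: [0.2382, -0.4141, 0.2683]
ee_rot: [-3.142, -0.002, 0.253]
wrist_force: [0.1, 0.6, 0.2]
width: 0.0642
time: 0.85
tool_pos: [0.2881, -0.3138, 0.2676]
ee_rot: [-3.14, -0.002, 0.254]
wrist_force: [0.2, -0.6, 0.2]
width: 0.0373
time: 1.18
tool_pos: [0.338, -0.2142, 0.2674]
ee_rot: [-3.14, -0.002, 0.255]
wrist_force: [0.3, -0.8, 0.6]
width: 0.0105
```

```bash

python3 -m inch '[{"linear":[0.2,0.4,0],"twist":0,"gripper":0},{"linear":[0.35,0.7,0],"twist":0,"gripper":0},{"linear":[0.5,1,0],"twist":0,"gripper":0},{"linear":[0.5,1,0],"twist":0,"gripper":0}]'
python3 -m inch '[{"linear":[0.2,0.4,0],"twist":0,"gripper":0},{"linear":[0.4,0.7,0],"twist":0,"gripper":0},{"linear":[0.5,1,0],"twist":0,"gripper":0},{"linear":[0.5,1,0],"twist":0,"gripper":0}]'
python3 -m inch '[{"linear":[0.08,0.29,-0.1],"twist":0,"gripper":0},{"linear":[0.08,0.29,-0.3],"twist":0,"gripper":0},{"linear":[0.08,0.29,-0.55],"twist":0,"gripper":0},{"linear":[0.08,0.29,-0.55],"twist":0,"gripper":0},{"linear":[0.08,0.29,-0.55],"twist":0,"gripper":0}]'
python3 - <<'E'
from bench import robot
from h import *
for n in ("top","scene","wrist"):
    s=robot.snapshot(n); np.savez(f"{n}1.npz",**s); cv2.imwrite(f"pics/{n}1.png",s["image"][...,::-1])
a=cv2.imread("pics/scene1.png")[130:290,270:450]; b=cv2.imread("pics/top1.png")[170:330,220:400]
cv2.imwrite("pics/c1.png",np.hstack([cv2.resize(a,(400,356)),cv2.resize(b,(400,356))]))
print(robot.get_obs()["tool_pos"])
E
```

```text
time: 1.52
tool_pos: [0.388, -0.1145, 0.2671]
ee_rot: [-3.14, -0.001, 0.255]
wrist_force: [-1.4, -0.3, -0.1]
width: 0.0004
time: 1.85
tool_pos: [0.4378, -0.015, 0.2666]
ee_rot: [-3.14, 0.001, 0.254]
wrist_force: [-0.4, -0.4, -0.3]
width: 0.0005
time: 2.27
tool_pos: [0.4436, 0.01, 0.211]
ee_rot: [-3.141, 0.004, 0.247]
wrist_force: [0.2, 0.4, 0.4]
width: 0.0007
[0.44530903 0.01037995 0.21427892]
```

View pics/c1.png

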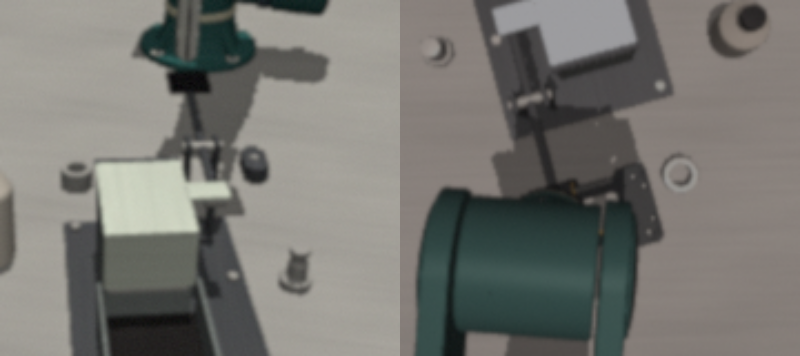

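View pics/wrist1.png

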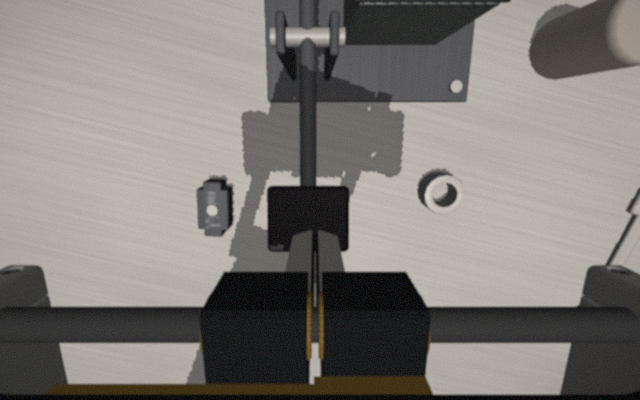

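The wrist view shows the closed fingertips over the near half of the paddle, with the paddle spanning (268..349, 187..250). The scene crop doesn't show the gripper, so I'll check the full picture.

```bash
python3 - <<'E'
from h import *
s=dict(np.load("wrist1.npz",allow_pickle=True));
from bench import robot
o=robot.get_obs();print(o["tool_pos"],o["ee_rot"])
from scipy.spatial.transform import Rotation as Ro
d=s["depth"];K=s["mtx"];H=s["hand_eye"];print(H.round(3))
g=s["image"].max(-1)
v,u=np.mgrid[0:400,0:640]
c=np.stack([(u-K[0,2])/K[0,0]*d,(v-K[1,2])/K[1,1]*d,d,np.ones_like(d)],-1)
t=(c@H.T)[...,:3]; w=t@Ro.from_euler("xyz",o["ee_rot"]).as_matrix().T+o["tool_pos"]
for p in [(195,280),(195,335),(218,272),(218,345),(245,275),(235,345),(188,300),(247,340),(240,300),(260,300)]: print(p,t[p].round(4),w[p].round(4),g[p])
E
```

```text
[0.44530903 0.01037995 0.21427892] [ 3.14018611e+00 -2.57475821e-03  2.46926495e-01]
[[ 0.001 -0.97  -0.245  0.071]
 [ 1.     0.001  0.     0.001]
 [-0.    -0.245  0.97  -0.157]
 [ 0.     0.     0.     1.   ]]
(195, 280) [ 0.0238 -0.0211  0.0509] [0.4634 0.0366 0.1634] 29
(195, 335) [0.0238 0.0144 0.0509] [0.472  0.0022 0.1634] 27
(218, 272) [ 0.0087 -0.0266  0.0496] [0.4474 0.0382 0.1647] 26
(218, 345) [0.0088 0.021  0.0495] [ 0.4591 -0.0079  0.1648] 21
(245, 275) [-0.0085 -0.0246  0.0457] [0.4311 0.0322 0.1685] 35
(235, 345) [-0.0023  0.0211  0.0476] [ 0.4484 -0.0107  0.1667] 23
(188, 300) [ 0.028  -0.0082  0.0529] [0.4706 0.0252 0.1615] 26
(247, 340) [-0.0103  0.0179  0.0467] [ 0.4398 -0.0096  0.1676] 39
(240, 300) [ 0.0102 -0.0064  0.0052] [0.4536 0.019  0.2091] 72
(260, 300) [ 0.01   -0.0053 -0.0197] [0.4537 0.018  0.234 ] 79
```

View pics/scene1.png

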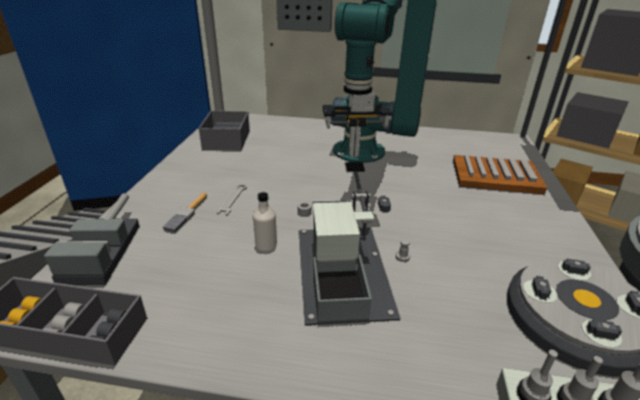

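The wrist depth puts the paddle middle at about (0.454, 0.0155, 0.165), which matches. I'll shift (+4, +4) mm and go down to contact.

```bash

python3 -m inch '[{"linear":[0.04,0.04,-0.08],"twist":0,"gripper":0},{"linear":[0.04,0.04,-0.16],"twist":0,"gripper":0},{"linear":[0.04,0.04,-0.2],"twist":0,"gripper":0},{"linear":[0.04,0.04,-0.2],"twist":0,"gripper":0}]'
python3 -m inch '[{"linear":[0,0,-0.02],"twist":0,"gripper":0},{"linear":[0,0,-0.04],"twist":0,"gripper":0},{"linear":[0,0,-0.06],"twist":0,"gripper":0},{"linear":[0,0,-0.08],"twist":0,"gripper":0},{"linear":[0,0,-0.1],"twist":0,"gripper":0},{"linear":[0,0,-0.12],"twist":0,"gripper":0},{"linear":[0,0,-0.14],"twist":0,"gripper":0}]'
```

```text
time: 2.75
tool_pos: [0.4477, 0.0156, 0.191]
ee_rot: [-3.141, 0.003, 0.249]
wrist_force: [-1.2, 0.5, -0.3]
width: 0.0005
time: 3.33
tool_pos: [0.448, 0.0153, 0.1795]
ee_rot: [3.141, 0.0, 0.248]
wrist_force: [-3.4, -0.4, 5.1]
width: 0.0002
```

Contact is at about z 0.186 with a force of about 5 N. I'll continue down.

```bash

python3 -m inch '[{"linear":[0,0,-0.02],"twist":0,"gripper":0},{"linear":[0,0,-0.04],"twist":0,"gripper":0},{"linear":[0,0,-0.06],"twist":0,"gripper":0},{"linear":[0,0,-0.09],"twist":0,"gripper":0},{"linear":[0,0,-0.12],"twist":0,"gripper":0},{"linear":[0,0,-0.15],"twist":0,"gripper":0},{"linear":[0,0,-0.18],"twist":0,"gripper":0},{"linear":[0,0,-0.2],"twist":0,"gripper":0}]'
python3 -m inch '[{"linear":[0,0,-0.02],"twist":0,"gripper":0},{"linear":[0,0,-0.04],"twist":0,"gripper":0},{"linear":[0,0,-0.06],"twist":0,"gripper":0},{"linear":[0,0,-0.08],"twist":0,"gripper":0},{"linear":[0,0,-0.1],"twist":0,"gripper":0},{"linear":[0,0,-0.12],"twist":0,"gripper":0}]'
```

```text
time: 4.0
tool_pos: [0.4473, 0.015, 0.159]
ee_rot: [3.141, 0.003, 0.248]
wrist_force: [-5.9, -1.5, 4.9]
width: 0.0006
time: 4.5
tool_pos: [0.4477, 0.0151, 0.1467]
ee_rot: [3.141, 0.002, 0.248]
wrist_force: [-4.7, -1.6, 4.7]
width: 0.0006
```

```bash

python3 -m inch '[{"linear":[0,0,-0.015],"twist":0,"gripper":0},{"linear":[0,0,-0.03],"twist":0,"gripper":0},{"linear":[0,0,-0.03],"twist":0,"gripper":0}]'
python3 -m inch '[{"linear":[0,0,-0.015],"twist":0,"gripper":0},{"linear":[0,0,-0.03],"twist":0,"gripper":0},{"linear":[0,0,-0.03],"twist":0,"gripper":0}]'
```

```text
time: 4.75
tool_pos: [0.4481, 0.0153, 0.1431]
ee_rot: [3.141, 0.001, 0.248]
wrist_force: [-4.4, -1.7, 3.6]
width: 0.0004
time: 5.0
tool_pos: [0.4485, 0.0154, 0.1412]
ee_rot: [3.141, -0.0, 0.248]
wrist_force: [-6.4, -1.4, 7.5]
width: 0.0007
```

```bash

python3 -m inch '[{"linear":[0,0,-0.01],"twist":0,"gripper":0},{"linear":[0,0,-0.02],"twist":0,"gripper":0},{"linear":[0,0,-0.02],"twist":0,"gripper":0},{"linear":[0,0,-0.02],"twist":0,"gripper":0}]'
python3 - <<'E'
from bench import robot
from h import *
s=robot.snapshot("scene"); np.savez("scene2.npz",**s)
im=s["image"][...,::-1][140:330,240:450]; cv2.imwrite("pics/s2.png",cv2.resize(im,None,fx=3,fy=3))
E
```

```text
time: 5.33
tool_pos: [0.4485, 0.0154, 0.141]
ee_rot: [3.141, -0.001, 0.248]
wrist_force: [-8.5, -2.3, 14.4]
width: 0.0005
```

View pics/s2.png

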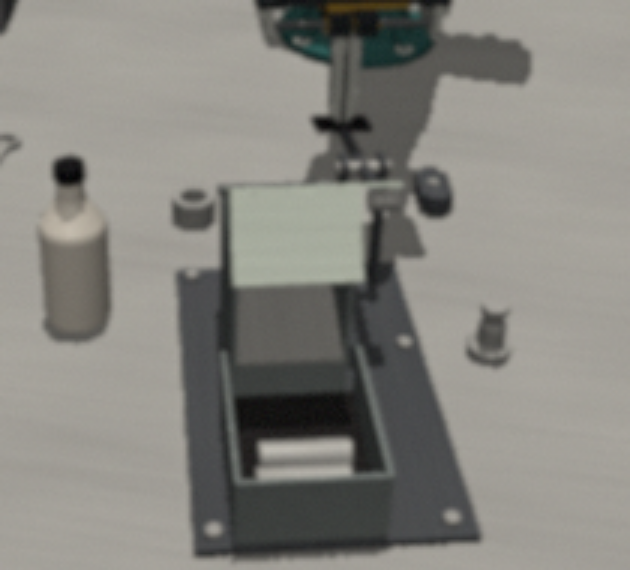

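The lever is at its stop: the force rose to 14 N with no further travel, and the lid is fully up. At least two pins show at the far wall of the tray (about (305,450) and (305,472)). I'll hold and look again.

```bash

python3 -m inch '[{"linear":[0,0,0],"twist":0,"gripper":0},{"linear":[0,0,0],"twist":0,"gripper":0},{"linear":[0,0,0],"twist":0,"gripper":0},{"linear":[0,0,0],"twist":0,"gripper":0},{"linear":[0,0,0],"twist":0,"gripper":0},{"linear":[0,0,0],"twist":0,"gripper":0},{"linear":[0,0,0],"twist":0,"gripper":0},{"linear":[0,0,0],"twist":0,"gripper":0},{"linear":[0,0,0],"twist":0,"gripper":0},{"linear":[0,0,0],"twist":0,"gripper":0}]'
python3 - <<'E'
from bench import robot
from h import *
s=robot.snapshot("scene"); np.savez("scene3.npz",**s)
a=cv2.resize(s["image"][...,::-1][190:310,290:390],(400,480))
s=robot.snapshot("top"); np.savez("top3.npz",**s)
b=cv2.resize(s["image"][...,::-1][85:205,240:340],(400,480))
cv2.imwrite("pics/s3.png",np.hstack([a,b]))
E
```

```text
time: 6.22
tool_pos: [0.4485, 0.0154, 0.141]
ee_rot: [3.141, -0.001, 0.248]
wrist_force: [-8.9, -2.5, 13.5]
width: 0.0006
```

View pics/s3.png

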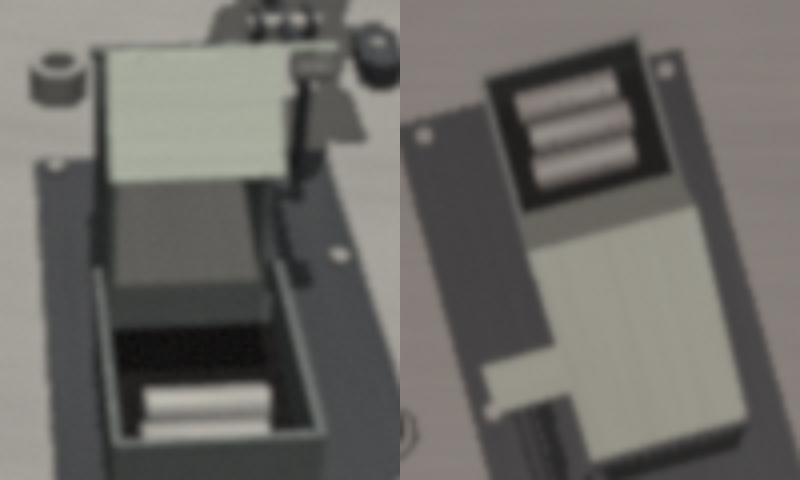

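All three pins lie in the tray (top view at (567,97), (580,127) and (585,160)) and the ramp is empty. Now I'll ease the lever up at 1 mm per row, slower near the end.

```bash

for i in 1; do python3 -m inch '[{"linear":[0,0,0.01],"twist":0,"gripper":0},{"linear":[0,0,0.02],"twist":0,"gripper":0},{"linear":[0,0,0.03],"twist":0,"gripper":0},{"linear":[0,0,0.04],"twist":0,"gripper":0},{"linear":[0,0,0.05],"twist":0,"gripper":0},{"linear":[0,0,0.06],"twist":0,"gripper":0},{"linear":[0,0,0.07],"twist":0,"gripper":0},{"linear":[0,0,0.08],"twist":0,"gripper":0},{"linear":[0,0,0.09],"twist":0,"gripper":0},{"linear":[0,0,0.1],"twist":0,"gripper":0}]'; done
python3 -m inch '[{"linear":[0,0,0.01],"twist":0,"gripper":0},{"linear":[0,0,0.02],"twist":0,"gripper":0},{"linear":[0,0,0.03],"twist":0,"gripper":0},{"linear":[0,0,0.04],"twist":0,"gripper":0},{"linear":[0,0,0.05],"twist":0,"gripper":0},{"linear":[0,0,0.06],"twist":0,"gripper":0},{"linear":[0,0,0.07],"twist":0,"gripper":0},{"linear":[0,0,0.08],"twist":0,"gripper":0},{"linear":[0,0,0.09],"twist":0,"gripper":0},{"linear":[0,0,0.1],"twist":0,"gripper":0}]'
```

```text
time: 7.15
tool_pos: [0.4484, 0.0156, 0.1486]
ee_rot: [3.142, 0.0, 0.248]
wrist_force: [-3.7, -0.7, 5.0]
width: 0.0006
time: 7.98
tool_pos: [0.4484, 0.0156, 0.1587]
ee_rot: [-3.142, -0.0, 0.248]
wrist_force: [-3.9, -0.6, 4.1]
width: 0.0003
```

```bash

python3 -m inch '[{"linear":[0,0,0.01],"twist":0,"gripper":0},{"linear":[0,0,0.02],"twist":0,"gripper":0},{"linear":[0,0,0.03],"twist":0,"gripper":0},{"linear":[0,0,0.04],"twist":0,"gripper":0},{"linear":[0,0,0.05],"twist":0,"gripper":0},{"linear":[0,0,0.06],"twist":0,"gripper":0},{"linear":[0,0,0.07],"twist":0,"gripper":0},{"linear":[0,0,0.08],"twist":0,"gripper":0},{"linear":[0,0,0.09],"twist":0,"gripper":0},{"linear":[0,0,0.1],"twist":0,"gripper":0}]'
python3 -m inch '[{"linear":[0,0,0.01],"twist":0,"gripper":0},{"linear":[0,0,0.02],"twist":0,"gripper":0},{"linear":[0,0,0.03],"twist":0,"gripper":0},{"linear":[0,0,0.04],"twist":0,"gripper":0},{"linear":[0,0,0.05],"twist":0,"gripper":0},{"linear":[0,0,0.06],"twist":0,"gripper":0},{"linear":[0,0,0.07],"twist":0,"gripper":0},{"linear":[0,0,0.08],"twist":0,"gripper":0}]'
```

```text
time: 8.82
tool_pos: [0.4488, 0.0157, 0.1688]
ee_rot: [3.142, -0.001, 0.248]
wrist_force: [-1.1, 0.4, 4.7]
width: -0.0
time: 9.48
tool_pos: [0.4493, 0.0157, 0.1769]
ee_rot: [3.141, -0.002, 0.249]
wrist_force: [2.9, 0.3, 4.4]
width: 0.0004
```

```bash

python3 -m inch '[{"linear":[0,0,0.005],"twist":0,"gripper":0},{"linear":[0,0,0.01],"twist":0,"gripper":0},{"linear":[0,0,0.015],"twist":0,"gripper":0},{"linear":[0,0,0.02],"twist":0,"gripper":0},{"linear":[0,0,0.025],"twist":0,"gripper":0},{"linear":[0,0,0.03],"twist":0,"gripper":0},{"linear":[0,0,0.035],"twist":0,"gripper":0},{"linear":[0,0,0.04],"twist":0,"gripper":0},{"linear":[0,0,0.045],"twist":0,"gripper":0},{"linear":[0,0,0.05],"twist":0,"gripper":0}]'
python3 -m inch '[{"linear":[0,0,0.005],"twist":0,"gripper":0},{"linear":[0,0,0.01],"twist":0,"gripper":0},{"linear":[0,0,0.015],"twist":0,"gripper":0},{"linear":[0,0,0.02],"twist":0,"gripper":0},{"linear":[0,0,0.025],"twist":0,"gripper":0},{"linear":[0,0,0.03],"twist":0,"gripper":0},{"linear":[0,0,0.035],"twist":0,"gripper":0},{"linear":[0,0,0.04],"twist":0,"gripper":0},{"linear":[0,0,0.045],"twist":0,"gripper":0},{"linear":[0,0,0.05],"twist":0,"gripper":0}]'
```

```text
time: 10.32
tool_pos: [0.4484, 0.0155, 0.1815]
ee_rot: [3.141, 0.0, 0.248]
wrist_force: [3.2, 0.4, 3.7]
width: 0.0007
time: 11.15
tool_pos: [0.4484, 0.0156, 0.1865]
ee_rot: [3.142, 0.0, 0.248]
wrist_force: [3.3, 0.2, 3.0]
width: 0.0005
```

```bash

python3 -m inch '[{"linear":[0,0,0.005],"twist":0,"gripper":0},{"linear":[0,0,0.01],"twist":0,"gripper":0},{"linear":[0,0,0.015],"twist":0,"gripper":0},{"linear":[0,0,0.02],"twist":0,"gripper":0},{"linear":[0,0,0.025],"twist":0,"gripper":0},{"linear":[0,0,0.03],"twist":0,"gripper":0},{"linear":[0,0,0.035],"twist":0,"gripper":0},{"linear":[0,0,0.04],"twist":0,"gripper":0},{"linear":[0,0,0.045],"twist":0,"gripper":0},{"linear":[0,0,0.05],"twist":0,"gripper":0}]'
```

```text
time: 11.98
tool_pos: [0.4476, 0.0155, 0.1907]
ee_rot: [-3.141, 0.002, 0.248]
wrist_force: [0.4, -0.2, -0.5]
width: 0.0006
```

The force is now zero, so the lever has let go at the top. I'll lift away slowly, clear the paddle and check.

```bash

python3 -m inch '[{"linear":[0,0,0.03],"twist":0,"gripper":0},{"linear":[0,0,0.1],"twist":0,"gripper":0},{"linear":[0,0,0.25],"twist":0,"gripper":0},{"linear":[0,0,0.5],"twist":0,"gripper":0},{"linear":[0,0,0.8],"twist":0,"gripper":0},{"linear":[0,0,0.8],"twist":0,"gripper":0}]'
python3 -m inch '[{"linear":[-0.1,-0.3,0],"twist":0,"gripper":0},{"linear":[-0.25,-0.6,0],"twist":0,"gripper":0},{"linear":[-0.4,-1,0],"twist":0,"gripper":0},{"linear":[-0.4,-1,0],"twist":0,"gripper":0}]'
python3 -m inch '[{"linear":[-0.1,-0.3,0],"twist":0,"gripper":0},{"linear":[-0.25,-0.6,0],"twist":0,"gripper":0},{"linear":[-0.4,-1,0],"twist":0,"gripper":0},{"linear":[-0.4,-1,0],"twist":0,"gripper":0},{"linear":[-0.4,-1,0],"twist":0,"gripper":0}]'
python3 - <<'E'
from bench import robot
from h import *
s=robot.snapshot("scene"); np.savez("scene4.npz",**s)
a=cv2.resize(s["image"][...,::-1][140:320,240:440],(400,360))
s=robot.snapshot("top"); 
b=cv2.resize(s["image"][...,::-1][80:300,200:400],(400,440))[:360]
cv2.imwrite("pics/s4.png",np.hstack([a,b]))
w=pts(s);w0=pts(dict(np.load("top0.npz")))
for n,sl in dict(paddle=np.s_[256:268,284:297],lid=np.s_[145:190,285:310],far=np.s_[140:146,285:305],clamp=np.s_[272:285,254:264],bush=np.s_[238:258,336:356],stud=np.s_[185:200,230:244],oil=np.s_[165:195,360:390]).items(): print(n,np.nanmedian(w0[sl][...,2]).round(4),np.nanmedian(w[sl][...,2]).round(4),np.nanmax(abs(w0-w)[sl][...,2]).round(3))
print(robot.get_obs()["time"])
E
```

```text
time: 12.48
tool_pos: [0.4507, 0.0153, 0.2785]
ee_rot: [3.138, -0.011, 0.248]
wrist_force: [0.3, -0.1, 0.8]
width: 0.0005
time: 12.82
tool_pos: [0.4065, -0.0896, 0.2718]
ee_rot: [3.138, 0.002, 0.24]
wrist_force: [0.4, 0.4, 0.1]
width: 0.0004
time: 13.23
tool_pos: [0.3678, -0.1858, 0.2715]
ee_rot: [-3.141, -0.0, 0.243]
wrist_force: [0.7, 1.1, -0.4]
width: 0.0006
paddle 0.1652 0.1647 0.008
lid 0.1351 0.1351 0.008
far 0.1346 0.1348 0.005
clamp 0.0242 0.0239 0.008
bush 0.0016 0.0019 0.01
stud 0.0139 0.0139 0.009
oil 0.08 0.0796 0.008
13.3333
```

View pics/s4.png

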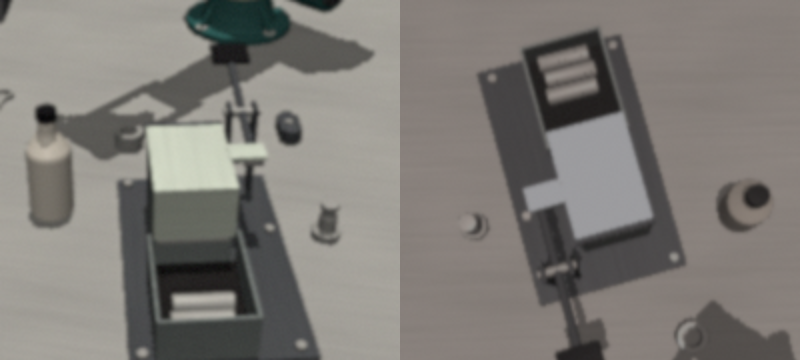

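The lid is closed, the paddle is back at its rest height, three pins are in the tray and the other objects haven't moved. Handing in.

```bash
python3 -c "
from bench import robot
print(robot.close_job())"
```

```text
the job is handed in; nothing more can be done
None
```

The job is done and handed in at about 13.3 s of the 43 s allowed; the hand-in reported no verdict.

- **Pressing:** With the jaws closed, I pressed the paddle down to its stop, which took about 5 N on the way and 14 N at the stop. I held it there until pictures from both cameras showed the lid raised and the ramp empty. The top view showed all three pins in the tray.
- **Easing up:** I raised the lever at about 12 mm/s, slowing to 6 mm/s for the last part. The force at the fingertips stayed on until the paddle was back at rest height, then fell to zero. I then moved well clear.
- **Last checks:** The lid (135 mm) and paddle (165 mm) are at their starting heights to within 1 mm. The three pins are still in the tray. The clamp block, bush, pull stud and oil bottle show no change beyond depth noise (10 mm at most). I did not measure the wrench and brush again, but the arm never went down near them. No check failed or disagreed.

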